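# Load the two thread stands for stitching

### The job

Load the two thread stands for the next bag: slip the red spool down over the post of the round black stand and put the white spool on top of it; on the square brown stand the blue spool goes at the bottom and the yellow spool on top. Every spool should lie flat, threaded on its post, and be let go. Leave the green spool, the wax tin, the wooden burnisher and the small steel anvil where they lie.

Things in the scene. Friction and masses are not known exactly. Their poses are not given: they have to be found in the camera images.
- red_spool: red thread spool, flanges and winding all red: a short upright tube, outer diameter 54 mm, height 26 mm, with a through hole 26 mm in diameter down its middle; about 80 g (may be 55 to 115 g), rigid, stands flat on the table at the start. Origin: centre of its underside; z axis up along the hole. Goes lowest on the round stand.
- white_spool: white thread spool, flanges and winding all white: a short upright tube, outer diameter 54 mm, height 26 mm, with a through hole 26 mm in diameter down its middle; about 80 g (may be 55 to 115 g), rigid, stands flat on the table at the start. Origin: centre of its underside; z axis up along the hole. Goes on top of the red one, on the round stand.
- blue_spool: blue thread spool, flanges and winding all blue: a short upright tube, outer diameter 54 mm, height 26 mm, with a through hole 26 mm in diameter down its middle; about 80 g (may be 55 to 115 g), rigid, stands flat on the table at the start. Origin: centre of its underside; z axis up along the hole. Goes lowest on the square stand.
- yellow_spool: yellow thread spool, flanges and winding all yellow: a short upright tube, outer diameter 54 mm, height 26 mm, with a through hole 26 mm in diameter down its middle; about 80 g (may be 55 to 115 g), rigid, stands flat on the table at the start. Origin: centre of its underside; z axis up along the hole. Goes on top of the blue one, on the square stand.
- green_spool: green thread spool, flanges and winding all green: a short upright tube, outer diameter 54 mm, height 26 mm, with a through hole 26 mm in diameter down its middle; about 80 g (may be 55 to 115 g), rigid, stands flat on the table at the start. Origin: centre of its underside; z axis up along the hole. Not wanted for this job: leave it where it is.
- round_stand: thread stand fixed to the table: flat round black base, 80 mm in diameter and 8 mm thick, with one upright brass post, 12 mm in diameter, in its centre; the post's tapered tip is 50 mm above the table. Origin: centre of the base's underside, on the post's axis, at table height; z axis up. The lower spool rests on the base (underside 8 mm above the origin), the second on top of it (underside 34 mm above the origin; the post reaches 16 mm into it).
- square_stand: thread stand fixed to the table: flat square dark-brown wooden base, 70 x 70 mm and 8 mm thick, with one upright steel post, 12 mm in diameter, in its centre; the post's tapered tip is 50 mm above the table. Origin: centre of the base's underside, on the post's axis, at table height; z axis up, x and y axes along the base's sides. Spools rest at the same heights as on the round stand.
- wax_tin: loose round flat metal tin with an orange spot on its lid, 60 mm in diameter, 25 mm high. Origin: centre of its underside. Leave it where it is.
- burnisher: loose wooden edge-burnishing block with three dark ribs across its top, 60 x 41 x 27 mm (x, y, z). Origin: centre of its underside. Leave it where it is.
- anvil: loose dark steel rivet-setting anvil, a small dished disc, 46 mm in diameter, 18 mm high. Origin: centre of its underside. Leave it where it is.
Things that resemble listed ones, but are neither listed nor needed, are in the scene too. There is more than one size of the blue_spool; the one meant has the size given above. Several things have the shape of the red_spool; the one meant has the colours described above.

How it is judged:
By the outcome, as a careful person would: the job done as asked, in the order asked, and still so for the second after the job is handed in, with the robot touching nothing.
It also fails if it takes over 96 s, if anything falls off the work surface, if the arm or the gripper's body presses on something with over 40 N, if the wrist force passes 120 N, or if a joint passes its speed limit or range.

### The arm

A 6-joint arm with a two-finger parallel gripper is mounted at the origin on the work surface. World frame = base frame: x ahead of the robot, y to its left, z up, the work surface at z = 0. Lengths are in m, angles in degrees, forces in N, time in s.
With the tool pointing down it reaches from about 0.25 to 0.725 m from the base axis. Payload 9.7 kg.
Tool frame: the origin (TCP) lies on the centre line of the jaws, within the pads' length; the fingertips stand tip_reach ahead of it and the grasp point (between the pads) lies 2 mm behind it (tip_reach is the distance from the TCP to the fingertips, in m); z points along the fingers, y is the direction in which the jaws open and shut (so a half turn about z gives the same grasp; the last joint's range is limited). The gripper opens to 85 mm and grips with 20 to 120 N. Pads are 22 mm wide; open, the fingers measure 114 mm over their backs; the gripper's body (76 mm by 85 mm) begins 54 mm behind the grasp point. The pads swing forward as they close: fully open they stand 13 mm farther back than shut.
Start: joints at [76.834, 4.979, 10.078, 95.1, 0, 90], TCP at [0.125, 0.536, 0.248] pointing down, gripper open.
Joint ranges: [-179.16, 179.16], [-48.56, 103.87], [-65.8, 70.77], [-126.05, 130.52], [-82.76, 87.17], [-180, 180]. Speed limits (degrees/s): [127.2, 127.2, 147.25, 180, 180, 180].

### API

Orientations are given as [roll, pitch, yaw] about the fixed x, y, z axes, in that order (R = Rz(yaw) Ry(pitch) Rx(roll)).
In Python, from workcell import get_obs, camera, calibration, job_done, tip_reach gives the robot as it stands.
- The arm moves only by the tool apply_moves, never from a script. Its argument "rows" is a list of rows, each a list of 7 numbers: the shift along the world's x, y, z in mm, then the turn, a rotation vector about the world's x, y, z in degrees, then the closure, from 0 (fully open) to 1 (shut). A call has 1 to 20 rows; each row shifts and turns the commanded pose from where the row before left it; what a row does not reach is not made up. A row lasts 1/8 s, in which the tool goes at most 62.5 mm and 10.7 degrees, less where a joint would pass 70% of its speed; a pose out of reach is approached as far as the arm can. A call with a gripper value outside its range is refused whole. The fingers move at their own pace and stop on an object; "grip_force" is the grip in N (left out, the last holds). Time passes only in rows, so rows that do not move let the fingers close. It gives the time, the measured TCP pose, the force and the opening at its end, in the units of the state.
- get_obs(): the state, without advancing time (a new reading comes with each control period).
- camera(name): name is "side" or "top" or "wrist"; returns the picture (400x640x3 uint8, red, green, blue); there is no depth.
- calibration(name): a dict with "intrinsics" (3x3 intrinsics, pixels), "T" (4x4, takes a point from camera to world coordinates); the wrist camera has in their place "mount" (4x4, takes a point from camera to tool coordinates, whose origin is the TCP and whose axes are the flange's). Camera axes: x right, y down, z forward; pixel columns grow to the right and rows downward; lengths in m; the calibration is good to about 2 mm. The wrist camera is an equidistant fisheye: a pixel r from the principal point sees the ray r / f radians off the axis. A picture is of the moment at which its call begins: read the wrist's pose just before it. calibration takes no time and is no camera call.
- job_done(): hands the job in, once; it reports no verdict.
The state is a dict: "time": time; "q": joint angles; "qd": joint speeds; "joint_efforts": joint torques, N m; "ee_pos": TCP position; "tcp_rot": TCP orientation; "wrist_force": force on the tool from outside, world axes, zero at the start; "torque": the same for the moment, N m; "opening": finger opening in m.
Only numpy, scipy, OpenCV 4.12 (cv2) and the standard library are available. Lean on these libraries where they do the work, as an engineer would, in place of code of your own. Each camera call takes 0.05 s, during which the arm holds its last target.

## Working session

There is one attempt and no reset: what is moved stays moved. The work goes in short steps, Python scripts to look and compute and a tool call to move; the robot and the scene stay as the last step left them, time stands still between calls to the robot, and variables do not carry over. Pictures are saved under pics/ and viewed, and the job is handed in when it is done.

Besides the shell and the picture viewer there is one more tool, called after ">>>" in YAML: its name, and indented under it one key for each argument. apply_moves: Moves the arm, as the interface text tells. Its arguments: {"type":"object","properties":{"rows":{"type":"array","items":{"type":"array","items":{"type":"number"}}},"grip_force":{"type":"number"}},"required":["rows"]}

```bash
mkdir -p pics; ls
python3 - <<'E'
from workcell import *
import cv2,numpy as np
o=get_obs();print(o)
print(tip_reach if not callable(tip_reach) else tip_reach())
for n in ["top","side"]:
    im=camera(n);cv2.imwrite(f"pics/{n}0.png",im[:,:,::-1]);c=calibration(n);print(n,c)
print(calibration("wrist"))
E
```

```text
pics
{'time': 0.0, 'q': array([ 7.68353791e+01,  5.01171980e+00,  1.00335060e+01,  9.50997890e+01,
       -2.74640052e-03,  8.99992385e+01]), 'qd': array([-2.20409722e-02,  3.11275184e-05, -1.11897245e-01,  5.45336796e-02,
        2.89676113e-02,  8.39611818e-02]), 'joint_efforts': array([-8.46755847e-04, -5.20387709e+01,  4.64804792e+01,  1.61671301e-02,
       -4.85246710e-05, -7.29650282e-06]), 'ee_pos': array([0.12522631, 0.53533552, 0.24756862]), 'tcp_rot': array([-1.79921997e+02,  2.74536129e-03,  1.66836144e+02]), 'wrist_force': array([-0.73027541, -0.37184399,  0.8875229 ]), 'torque': array([-0.03043068, -0.02634882,  0.01196091]), 'opening': 0.08552813648493285}
0.017
top {'intrinsics': array([[429.3301978 ,   0.        , 325.23166635],
       [  0.        , 429.3301978 , 200.49526771],
       [  0.        ,   0.        ,   1.        ]]), 'T': array([[ 0.01065449, -0.99826881,  0.05784343,  0.50229777],
       [-0.99974287, -0.01179249, -0.01936822, -0.02888709],
       [ 0.02001681, -0.05762219, -0.99813777,  0.99612474],
       [ 0.        ,  0.        ,  0.        ,  1.  
[... 257 characters left out ...]
  [-0.69959359, -0.56377751,  0.4390031 , -0.38938516],
       [-0.01025918, -0.60639621, -0.79509646,  0.68345266],
       [ 0.        ,  0.        ,  0.        ,  1.        ]])}
{'intrinsics': array([[309.70691629,   0.        , 315.48705632],
       [  0.        , 309.70691629, 202.253503  ],
       [  0.        ,   0.        ,   1.        ]]), 'mount': array([[ 6.51551786e-04, -9.55612512e-01, -2.94625700e-01,
         7.61245036e-02],
       [ 9.99999786e-01,  6.07234150e-04,  2.41903867e-04,
         1.57205558e-04],
       [-5.22595747e-05, -2.94625795e-01,  9.55612703e-01,
        -1.25533386e-01],
       [ 0.00000000e+00,  0.00000000e+00,  0.00000000e+00,
         1.00000000e+00]])}
```

View pics/top0.png

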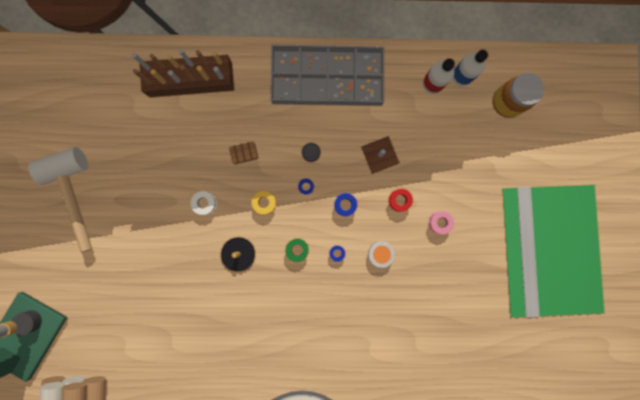

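View pics/side0.png

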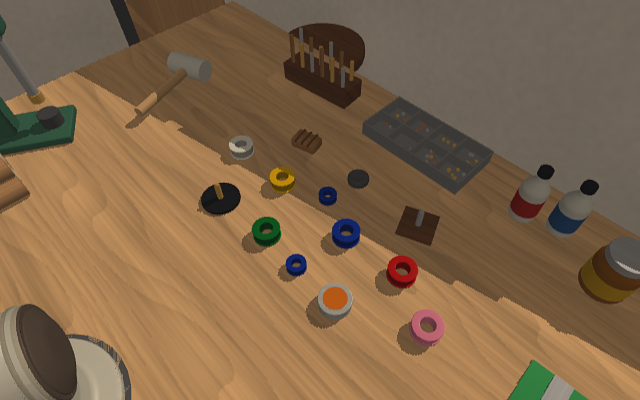

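```bash
cat > h.py <<'E'
from workcell import *
import cv2,numpy as np
from scipy.optimize import least_squares
def proj(c,P):
    T=np.linalg.inv(c["T"]);p=P@T[:3,:3].T+T[:3,3];q=p@c["intrinsics"].T
    return q[:,:2]/q[:,2:]
def ray(c,u,v,z):
    d=c["T"][:3,:3]@np.linalg.inv(c["intrinsics"])@np.array([u,v,1.]);o=c["T"][:3,3]
    return (o+d*(z-o[2])/d[2])[:2]
a=np.linspace(0,2*np.pi,60)
def hullcent(c,x,y,r,z0,z1):
    P=np.array([[x+r*np.cos(t),y+r*np.sin(t),z] for z in(z0,z1) for t in a])
    h=cv2.convexHull(proj(c,P).astype(np.float32));m=cv2.moments(h)
    return np.array([m["m10"]/m["m00"],m["m01"]/m["m00"]]),m["m00"]
def masks(im,col):
    hsv=cv2.cvtColor(im,cv2.COLOR_RGB2HSV).astype(int);H,S,V=hsv[...,0],hsv[...,1],hsv[...,2]
    m={"red":((H<5)|(H>174))&(S>170)&(V>60),"blue":(H>108)&(H<130)&(S>130)&(V>50),"yellow":(H>20)&(H<30)&(S>170)&(V>90),
     "green":(H>50)&(H<85)&(S>120)&(V>40),"white":(S<45)&(V>100),"black":(V<45)}[col]
    return m.astype(np.uint8)
def find(im,c,col,uv,r=.027,z0=0,z1=.026):
    m=masks(im,col);n,l,st,ce=cv2.connectedComponentsWithStats(m)
    k=min([k for k in range(1,n) if st[k,4]>25],key=lambda k:np.hypot(*(ce[k]-uv)))
    cs,_=cv2.findContours((l==k).astype(np.uint8),cv2.RETR_EXTERNAL,cv2.CHAIN_APPROX_NONE)
    mm=np.zeros(l.shape,np.uint8);cv2.drawContours(mm,[cv2.convexHull(max(cs,key=len))],-1,1,-1)
    t=cv2.moments(mm,True);cen=np.array([t["m10"],t["m01"]])/t["m00"]
    s=least_squares(lambda p:hullcent(c,p[0],p[1],r,z0,z1)[0]-cen,ray(c,*cen,z1/2)).x
    return s,cen,t["m00"],hullcent(c,*s,r,z0,z1)[1]
E
python3 - <<'E'
from h import *
U={"red":[(401,200),(402,271)],"white":[(203,203),(241,147)],"blue":[(346,205),(346,233)],"yellow":[(263,203),(282,179)],"green":[(297,250),(266,231)]}
np.set_printoptions(precision=4,suppress=True)
for n,i in(("top",0),("side",1)):
    im=cv2.imread(f"pics/{n}0.png")[:,:,::-1].copy();c=calibration(n)
    for k,v in U.items(): print(n,k,*find(im,c,k,v[i]))
    for k,uv in (("smallblue1",[(306,186),(328,196)]),("smallblue2",[(337,254),(296,265)])): print(n,k,*find(im,c,"blue",uv[i]))
    print(n,"roundbase",*find(im,c,"black",[(238,254),(221,198)][i],.04,0,.008))
top=cv2.imread("pics/top0.png");s=cv2.imread("pics/side0.png")
A=cv2.resize(top[170:280,190:460],None,fx=2.9,fy=2.9,interpolation=2);cv2.imwrite("pics/ct.png",A)
B=cv2.resize(s[120:350,190:460],None,fx=2.6,fy=2.6,interpolation=2);cv2.imwrite("pics/cs.png",B)
C=np.hstack([cv2.resize(top[205:285,205:285],None,fx=5,fy=5,interpolation=2),cv2.resize(top[120:200,340:420],None,fx=5,fy=5,interpolation=2)]);cv2.imwrite("pics/cst.png",C)
C=np.hstack([cv2.resize(s[160:240,180:260],None,fx=5,fy=5,interpolation=2),cv2.resize(s[185:265,380:460],None,fx=5,fy=5,interpolation=2)]);cv2.imwrite("pics/css.png",C)
E
```

```text
top red [ 0.563 -0.22 ] [400.1675 199.702 ] 406.0 483.2884670714848
top white [0.5505 0.2302] [203.0064 202.8547] 468.0 514.6671949211741
top blue [ 0.5507 -0.0931] [345.     204.3515] 367.0 456.18156622722745
top yellow [0.5577 0.0983] [261.1011 200.3596] 267.0 476.21849911892787
top green [0.4463 0.0161] [296.4413 249.8773] 383.0 465.5275647577364
top smallblue1 [ 0.5916 -0.0023] [305.4364 186.0424] 165.0 458.6200008506421
top smallblue2 [ 0.4396 -0.0751] [336.7048 253.2289] 166.0 465.11794720729813
top roundbase [0.4347 0.1517] [237.2611 254.0764] 785.0 990.8394002274144
side red [ 0.5628 -0.2213] [401.6217 271.4161] 822.0 874.9823338720016
side white [0.6397 0.5921] [184.4281  62.6456] 570.0 365.9595489721687
side blue [ 0.5511 -0.0949] [345.5786 233.069 ] 681.0 749.0641789610963
side yellow [0.5587 0.098 ] [281.8818 176.5887] 406.0 601.8998641336802
side green [0.4471 0.0147] [266.1564 231.1126] 684.0 745.7554038956296
side smallblue1 [ 0.5906 -0.0058] [327.3804 195.5326] 276.0 648.3898720883299
side smallblue2 [ 0.4384 -0.0791] [295.7732 264.694 ] 366.0 837.5120635626372
side roundbase [0.4356 0.15  ] [220.2249 198.2415] 965.0 1034.7222242222633
```

View pics/ct.png

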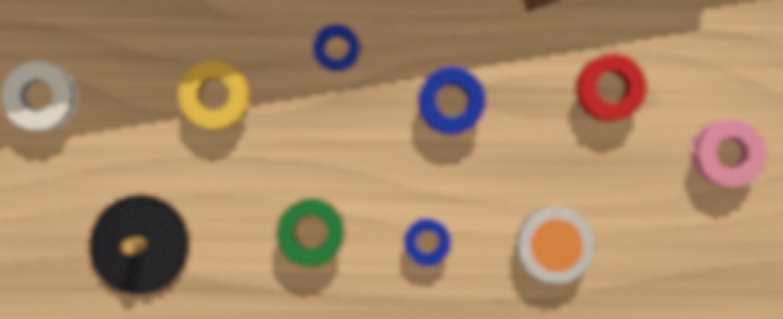

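View pics/cst.png

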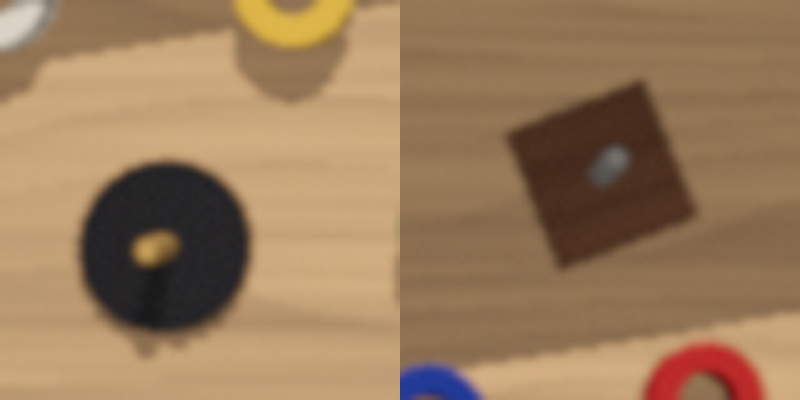

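View pics/css.png

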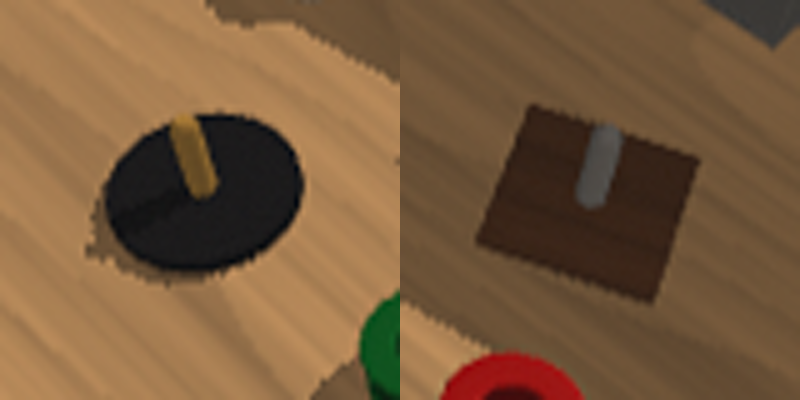

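The true red spool is at top (401,200); the pink one at (441,223) is the lookalike. The full-size blue spool is at (346,205), and the small blue ones are at (306,186) and (337,254). The crop confirms both choices. The stands are next: bases, posts, and a yellow refit.

```bash
sed -i 's/"yellow":(H>20)&(H<30)&(S>170)&(V>90)/"yellow":(H>19)\&(H<32)\&(S>165)\&(V>60)/' h.py
python3 - <<'E'
from h import *
np.set_printoptions(precision=4,suppress=True)
ct,cs=calibration("top"),calibration("side")
T=np.array([(645,80),(505,133),(560,270),(697,213)])/5.+[340-80,120]
S=np.array([(528,103),(700,160),(655,303),(475,243)])/5.+[380-80,185]
for c,Q in((ct,T),(cs,S)):
    P=np.array([ray(c,*q,.008) for q in Q]);print(P.mean(0),[np.hypot(*(P[i]-P[i-1])) for i in range(4)])
    for n,p in(("sq",P.mean(0)),("rd",np.array([.435,.151]))):
        print(n,"post base/tip px",proj(c,np.array([[*p,.008],[*p,.05]])).ravel())
for n,uv in(("top",(263,203)),("side",(282,179))):
    im=cv2.imread(f"pics/{n}0.png")[:,:,::-1].copy();print(*find(im,calibration(n),"yellow",uv))
im=cv2.imread("pics/side0.png")[:,:,::-1].copy()
hsv=cv2.cvtColor(im,cv2.COLOR_RGB2HSV);m=((hsv[...,1]<60)&(hsv[...,2]>80)).astype(np.uint8);m[:,:215]=0;m[:,270:]=0;m[:125]=0;m[170:]=0
cs_,_=cv2.findContours(m,0,1);h=cv2.convexHull(max(cs_,key=cv2.contourArea));t=cv2.moments(h);cen=np.array([t["m10"],t["m01"]])/t["m00"]
print(cen,t["m00"],least_squares(lambda p:hullcent(cs,*p,.027,0,.026)[0]-cen,[.55,.23]).x)
E
```

```text
[ 0.6676 -0.1752] [np.float64(0.06676916655175073), np.float64(0.0702418441340529), np.float64(0.06882200692156829), np.float64(0.06942974882863326)]
sq post base/tip px [380.3609 154.771  383.1537 151.6815]
rd post base/tip px [237.3677 254.0012 233.8218 255.2862]
[ 0.666  -0.1782] [np.float64(0.07240285681591944), np.float64(0.07002759165065517), np.float64(0.07102710372884885), np.float64(0.06982030225064424)]
sq post base/tip px [417.832  225.0427 421.5719 212.1474]
rd post base/tip px [219.3742 196.5241 214.9363 183.2261]
[0.5535 0.0928] [263.4545 202.2424] 429.0 474.6457981404383
[0.5538 0.0913] [282.1802 179.5407] 577.0 609.1142179444432
[241.1297 147.3628] 457.5 [0.551  0.2276]
```

>>> apply_moves:
  rows:
    - [27,-47,-6,0,0,0,0]
    - [27,-47,-6,0,0,0,0]
    - [27,-47,-6,0,0,0,0]
    - [27,-47,-6,0,0,0,0]
    - [27,-47,-6,0,0,0,0]
    - [27,-47,-6,0,0,0,0]
    - [27,-47,-6,0,0,0,0]
    - [27,-47,-6,0,0,0,0]
    - [27,-47,-6,0,0,0,0]
    - [27,-47,-6,0,0,0,0]
    - [27,-47,-6,0,0,0,0]
    - [27,-47,-6,0,0,0,0]
    - [27,-47,-6,0,0,0,0]
    - [27,-47,-6,0,0,0,0]
    - [27,-47,-6,0,0,0,0]
    - [27,-47,-6,0,0,0,0]
    - [0,0,0,0,0,0,0]
    - [0,0,0,0,0,0,0]
  grip_force: 35

```text
time: 2.35
ee_pos: [0.5569, -0.2162, 0.1517]
tcp_rot: [180.0, -0.1, 166.8]
wrist_force: [0.2, 0.5, 0.1]
opening: 0.0856
```

```bash
cat >> h.py <<'E'
from scipy.spatial.transform import Rotation as Rt
def wproj(P,o):
    c=calibration("wrist");T=np.eye(4);T[:3,:3]=Rt.from_euler("xyz",o["tcp_rot"],degrees=True).as_matrix();T[:3,3]=o["ee_pos"]
    M=np.linalg.inv(T@c["mount"]);p=np.atleast_2d(P)@M[:3,:3].T+M[:3,3]
    th=np.arctan2(np.hypot(p[:,0],p[:,1]),p[:,2]);ph=np.arctan2(p[:,1],p[:,0]);K=c["intrinsics"]
    return np.c_[K[0,2]+K[0,0]*th*np.cos(ph),K[1,2]+K[1,1]*th*np.sin(ph)]
def wshow(name,circs):
    o=get_obs();im=camera("wrist")[:,:,::-1].copy()
    for (x,y,z,r) in circs:
        P=np.array([[x+r*np.cos(t),y+r*np.sin(t),z] for t in a])
        cv2.polylines(im,[np.round(wproj(P,o)).astype(int)],True,(255,0,255),1)
    cv2.imwrite(f"pics/{name}.png",im);return o
E
python3 -c "
from h import *
wshow('w1',[(.563,-.2205,.026,.027),(.563,-.2205,.026,.013)])"
```

```text
(no output)
```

View pics/w1.png

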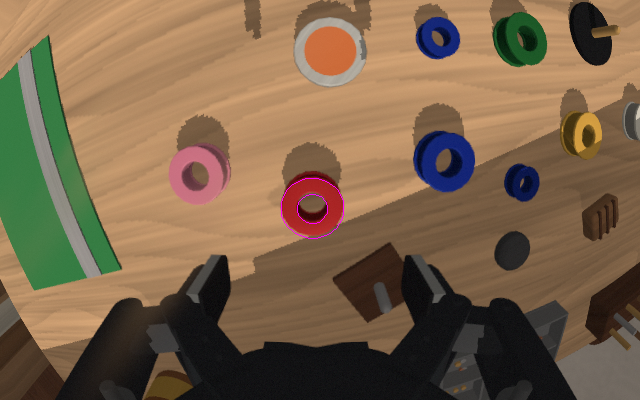

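The magenta overlay sits exactly on the red spool at (312,206), so the position is good. Descending to grasp.

>>> apply_moves:
  rows:
    - [6,-4,-40,0,0,0,0]
    - [0,0,-40,0,0,0,0]
    - [0,0,-30,0,0,0,0]
    - [0,0,-14,0,0,0,0]
    - [0,0,-5,0,0,0,0]
    - [0,0,0,0,0,0,0]
    - [0,0,0,0,0,0,1]
    - [0,0,0,0,0,0,1]
    - [0,0,0,0,0,0,1]
    - [0,0,0,0,0,0,1]
    - [0,0,0,0,0,0,1]
    - [0,0,0,0,0,0,1]

```text
time: 3.9
ee_pos: [0.5638, -0.2207, 0.0247]
tcp_rot: [-180.0, 0.1, 166.8]
wrist_force: [-1.6, 0.9, 7.0]
opening: 0.0531
```

>>> apply_moves:
  rows:
    - [0,0,30,0,0,0,1]
    - [0,0,40,0,0,0,1]
    - [0,0,40,0,0,0,1]
    - [-13,37,0,0,0,0,1]
    - [-13,37,0,0,0,0,1]
    - [-13,37,0,0,0,0,1]
    - [-13,37,0,0,0,0,1]
    - [-13,37,0,0,0,0,1]
    - [-13,37,0,0,0,0,1]
    - [-13,37,0,0,0,0,1]
    - [-13,37,0,0,0,0,1]
    - [-13,37,0,0,0,0,1]
    - [-13,38,0,0,0,0,1]
    - [0,0,0,0,0,0,1]
    - [0,0,0,0,0,0,1]

```text
time: 5.78
ee_pos: [0.4334, 0.1504, 0.1335]
tcp_rot: [-180.0, 0.0, 166.9]
wrist_force: [-0.3, 0.1, -0.6]
opening: 0.0533
```

```bash
python3 -c "
from h import *
o=wshow('w2',[(.435,.151,.008,.04),(.435,.151,.05,.006)]);print(o['ee_pos'],o['wrist_force'])
for n in ('side',): cv2.imwrite('pics/s2.png',camera(n)[:,:,::-1])"
```

```text
[0.43338084 0.15041772 0.13351614] [-0.30588945  0.06083385 -0.6017223 ]
```

View pics/w2.png

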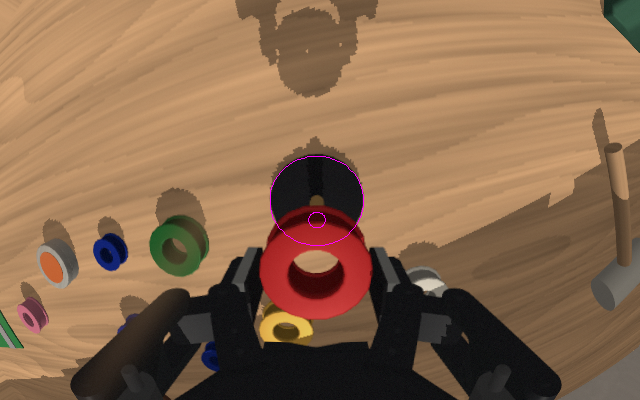

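View pics/s2.png

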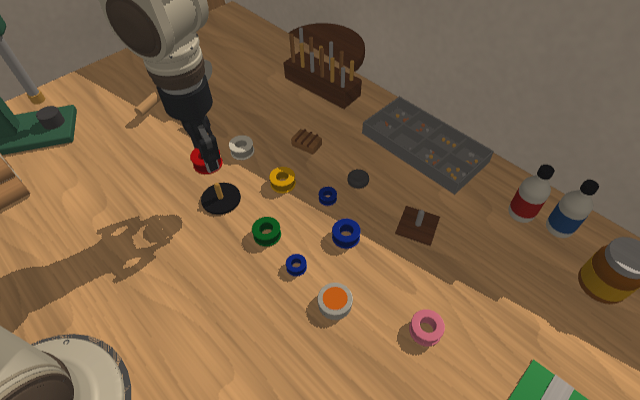

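The wrist overlay sits on the stand base at (317,200), and the red spool is held level at (316,264). Next, a check of how the spool sits in the grip.

```bash
python3 -c "
from h import *
o=get_obs();im=cv2.imread('pics/w2.png')[:,:,::-1].copy()
e=o['ee_pos']
best=[]
for top in (-.002,0,.002,.004):
  for dx in (-.002,0,.002):
    P=np.array([[e[0]+dx+.027*np.cos(t),e[1]+.027*np.sin(t),e[2]+top] for t in a]);q=wproj(P,o);print(top,dx,q.min(0).round(),q.max(0).round())
"
python3 - <<'E'
import cv2,sys
sys.path.insert(0,'.')
im=cv2.imread('pics/w2.png');cv2.imwrite('pics/w2c.png',cv2.resize(im[190:340,230:400],None,fx=4,fy=4))
E
```

```text
-0.002 -0.002 [257. 219.] [371. 317.]
-0.002 0 [259. 224.] [371. 320.]
-0.002 0.002 [260. 228.] [372. 323.]
0 -0.002 [257. 221.] [371. 320.]
0 0 [258. 225.] [372. 323.]
0 0.002 [259. 229.] [373. 325.]
0.002 -0.002 [256. 223.] [372. 322.]
0.002 0 [257. 227.] [373. 325.]
0.002 0.002 [259. 231.] [373. 328.]
0.004 -0.002 [255. 224.] [373. 325.]
0.004 0 [257. 229.] [373. 328.]
0.004 0.002 [258. 233.] [374. 330.]
```

View pics/w2c.png

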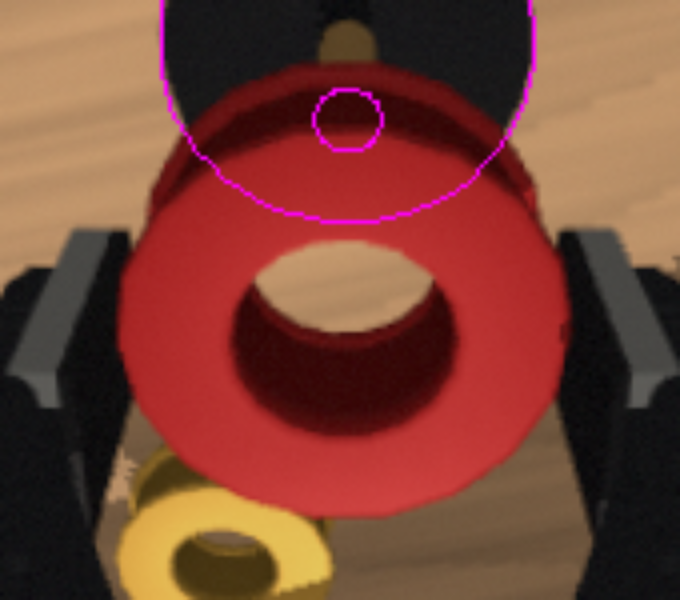

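>>> apply_moves:
  rows:
    - [2,0,-35,0,0,0,1]
    - [0,0,-25,0,0,0,1]
    - [0,0,-15,0,0,0,1]
    - [0,0,-12,0,0,0,1]
    - [0,0,-12,0,0,0,1]
    - [0,0,0,0,0,0,1]
    - [0,0,0,0,0,0,1]

```text
time: 6.75
ee_pos: [0.4355, 0.1507, 0.0348]
tcp_rot: [180.0, 0.0, 166.8]
wrist_force: [-0.0, 0.5, -0.7]
opening: 0.0535
```

>>> apply_moves:
  rows:
    - [0,0,-2,0,0,0,1]
    - [0,0,0,0,0,0,1]
    - [0,0,0,0,0,0,0]
    - [0,0,0,0,0,0,0]
    - [0,0,0,0,0,0,0]
    - [0,0,30,0,0,0,0]
    - [0,0,45,0,0,0,0]
    - [0,0,45,0,0,0,0]
    - [38,26,0,0,0,0,0]
    - [38,26,0,0,0,0,0]
    - [38,26,0,0,0,0,0]
    - [0,0,0,0,0,0,0]
    - [0,0,0,0,0,0,0]

```text
time: 8.38
ee_pos: [0.5489, 0.2284, 0.1518]
tcp_rot: [-180.0, -0.1, 166.8]
wrist_force: [-0.0, 1.0, 0.1]
opening: 0.0856
```

```bash
python3 -c "
from h import *
o=wshow('w3',[(.435,.151,.034,.027),(.551,.229,.026,.027),(.551,.229,.026,.013)]);print(o['ee_pos'],o['wrist_force'])
"
```

```text
[0.54891446 0.22836021 0.15184426] [-0.00692351  0.99247004  0.09591915]
```

View pics/w3.png

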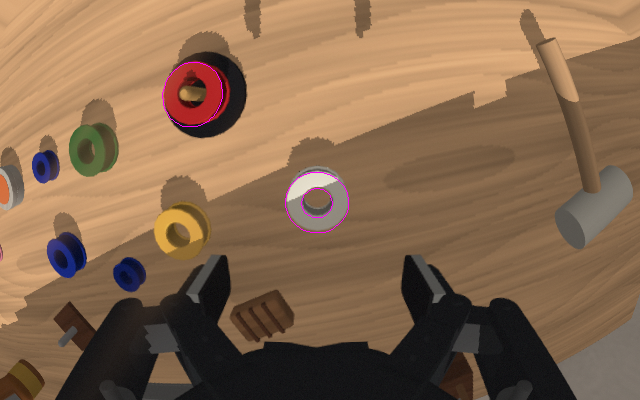

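Red is threaded and flat at (193,93), and the overlays match on both red and white (317,202). Picking white.

>>> apply_moves:
  rows:
    - [2,0,-40,0,0,0,0]
    - [0,0,-40,0,0,0,0]
    - [0,0,-30,0,0,0,0]
    - [0,0,-13,0,0,0,0]
    - [0,0,-4,0,0,0,0]
    - [0,0,0,0,0,0,0]
    - [0,0,0,0,0,0,1]
    - [0,0,0,0,0,0,1]
    - [0,0,0,0,0,0,1]
    - [0,0,0,0,0,0,1]
    - [0,0,0,0,0,0,1]
    - [0,0,0,0,0,0,1]

```text
time: 9.93
ee_pos: [0.5518, 0.2288, 0.0265]
tcp_rot: [179.9, 0.1, 166.8]
wrist_force: [-1.5, -0.8, 5.7]
opening: 0.0522
```

>>> apply_moves:
  rows:
    - [0,0,30,0,0,0,1]
    - [0,0,45,0,0,0,1]
    - [0,0,45,0,0,0,1]
    - [-29,-20,0,0,0,0,1]
    - [-29,-20,0,0,0,0,1]
    - [-29,-19,0,0,0,0,1]
    - [-28,-19,0,0,0,0,1]
    - [0,0,0,0,0,0,1]
    - [0,0,0,0,0,0,1]
    - [0,0,0,0,0,0,1]

```text
time: 11.18
ee_pos: [0.4368, 0.1509, 0.1452]
tcp_rot: [180.0, 0.0, 166.8]
wrist_force: [0.1, -0.4, -1.1]
opening: 0.0527
```

```bash
python3 -c "
from h import *
o=get_obs();e=o['ee_pos'];o=wshow('w4',[(.435,.151,.05,.006),(e[0],e[1],e[2]-.001,.027)]);print(o['ee_pos'],o['wrist_force'])
"
```

```text
[0.43683698 0.1508957  0.1452407 ] [ 0.06271001 -0.36965673 -1.09201859]
```

View pics/w4.png

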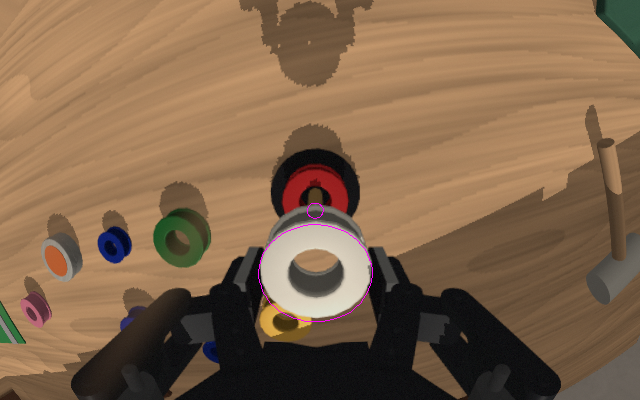

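>>> apply_moves:
  rows:
    - [-1,0,-30,0,0,0,1]
    - [0,0,-20,0,0,0,1]
    - [0,0,-12,0,0,0,1]
    - [0,0,-11,0,0,0,1]
    - [0,0,-9,0,0,0,1]
    - [0,0,0,0,0,0,1]
    - [0,0,0,0,0,0,1]

```text
time: 12.1
ee_pos: [0.4355, 0.1506, 0.0638]
tcp_rot: [180.0, 0.0, 166.8]
wrist_force: [0.6, -0.5, -0.8]
opening: 0.0521
```

>>> apply_moves:
  rows:
    - [0,0,-2,0,0,0,1]
    - [0,0,-1,0,0,0,1]
    - [0,0,0,0,0,0,1]
    - [0,0,0,0,0,0,0]
    - [0,0,0,0,0,0,0]
    - [0,0,0,0,0,0,0]
    - [0,0,30,0,0,0,0]
    - [0,0,30,0,0,0,0]
    - [0,0,30,0,0,0,0]
    - [16,-35,0,0,0,0,0]
    - [16,-35,0,0,0,0,0]
    - [16,-35,0,0,0,0,0]
    - [17,-35,0,0,0,0,0]
    - [17,-35,0,0,0,0,0]
    - [17,-35,0,0,0,0,0]
    - [17,-35,0,0,0,0,0]
    - [0,0,0,0,0,0,0]
    - [0,0,0,0,0,0,0]

```text
time: 14.35
ee_pos: [0.551, -0.0943, 0.1501]
tcp_rot: [180.0, -0.0, 166.8]
wrist_force: [-0.3, 0.0, -1.2]
opening: 0.0854
```

```bash
python3 -c "
from h import *
o=wshow('w5',[(.435,.151,.06,.027),(.551,-.094,.026,.027),(.667,-.177,.05,.006)]);print(o['ee_pos'],o['wrist_force'])
s=camera('side')[:,:,::-1];cv2.imwrite('pics/s5.png',cv2.resize(s[120:360,160:480],None,fx=2.4,fy=2.4))
"
```

```text
[ 0.55103825 -0.09427829  0.15005319] [-0.30831423  0.03939202 -1.15459182]
```

View pics/w5.png

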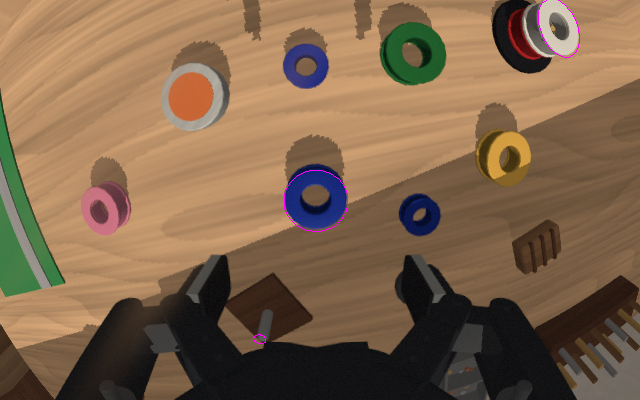

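View pics/s5.png

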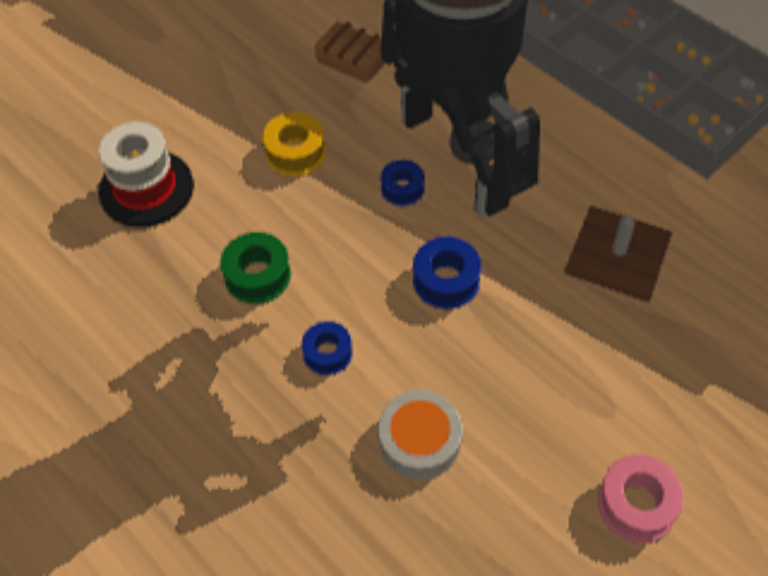

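White sits flat on red (side crop 135,150), and the blue overlay fits at (316,200). The square post tip overlay fits at (260,339). Picking blue.

>>> apply_moves:
  rows:
    - [0,0,-40,0,0,0,0]
    - [0,0,-40,0,0,0,0]
    - [0,0,-28,0,0,0,0]
    - [0,0,-13,0,0,0,0]
    - [0,0,-4,0,0,0,0]
    - [0,0,0,0,0,0,0]
    - [0,0,0,0,0,0,1]
    - [0,0,0,0,0,0,1]
    - [0,0,0,0,0,0,1]
    - [0,0,0,0,0,0,1]
    - [0,0,0,0,0,0,1]
    - [0,0,0,0,0,0,1]

```text
time: 15.95
ee_pos: [0.5518, -0.0946, 0.0266]
tcp_rot: [180.0, 0.1, 166.8]
wrist_force: [-1.8, 0.1, 6.1]
opening: 0.0529
```

>>> apply_moves:
  rows:
    - [0,0,30,0,0,0,1]
    - [0,0,45,0,0,0,1]
    - [0,0,45,0,0,0,1]
    - [29,-21,0,0,0,0,1]
    - [29,-21,0,0,0,0,1]
    - [29,-21,0,0,0,0,1]
    - [29,-20,0,0,0,0,1]
    - [0,0,0,0,0,0,1]
    - [0,0,0,0,0,0,1]
    - [0,0,0,0,0,0,1]

```text
time: 17.2
ee_pos: [0.6669, -0.177, 0.1459]
tcp_rot: [180.0, 0.0, 166.9]
wrist_force: [-0.3, -0.1, -0.7]
opening: 0.0521
```

```bash
python3 -c "
from h import *
o=get_obs();e=o['ee_pos'];o=wshow('w6',[(.667,-.177,.05,.006),(.667,-.177,.008,.035),(e[0],e[1],e[2]-.001,.027)]);print(o['ee_pos'],o['wrist_force'])
"
```

```text
[ 0.66688667 -0.17702015  0.14589793] [-0.29095377 -0.12214609 -0.6512641 ]
```

View pics/w6.png

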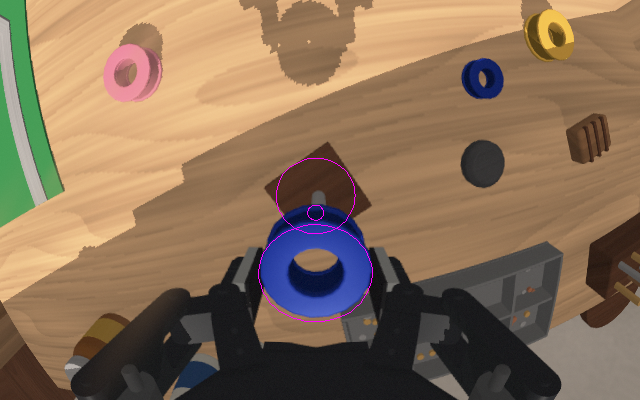

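The stand centre, post and held blue spool (316,270) all line up, so I'm lowering.

>>> apply_moves:
  rows:
    - [0,0,-40,0,0,0,1]
    - [0,0,-25,0,0,0,1]
    - [0,0,-15,0,0,0,1]
    - [0,0,-15,0,0,0,1]
    - [0,0,-13,0,0,0,1]
    - [0,0,0,0,0,0,1]
    - [0,0,0,0,0,0,1]

```text
time: 18.12
ee_pos: [0.6676, -0.1776, 0.038]
tcp_rot: [-180.0, 0.1, 166.8]
wrist_force: [-0.1, -0.3, -0.5]
opening: 0.0528
```

>>> apply_moves:
  rows:
    - [0,0,-2,0,0,0,1]
    - [0,0,-1,0,0,0,1]
    - [0,0,0,0,0,0,1]
    - [0,0,0,0,0,0,0]
    - [0,0,0,0,0,0,0]
    - [0,0,0,0,0,0,0]
    - [0,0,35,0,0,0,0]
    - [0,0,40,0,0,0,0]
    - [0,0,40,0,0,0,0]
    - [-16,38,0,0,0,0,0]
    - [-16,38,0,0,0,0,0]
    - [-16,38,0,0,0,0,0]
    - [-16,39,0,0,0,0,0]
    - [-16,39,0,0,0,0,0]
    - [-17,39,0,0,0,0,0]
    - [-17,39,0,0,0,0,0]
    - [0,0,0,0,0,0,0]
    - [0,0,0,0,0,0,0]

```text
time: 20.38
ee_pos: [0.5534, 0.0924, 0.1494]
tcp_rot: [-180.0, 0.0, 166.9]
wrist_force: [0.3, 0.6, 0.8]
opening: 0.0853
```

```bash
python3 -c "
from h import *
o=wshow('w7',[(.435,.151,.06,.027),(.5535,.092,.026,.027),(.667,-.177,.034,.027)]);print(o['ee_pos'],o['wrist_force'])
"
```

```text
[0.5534349  0.0924194  0.14941286] [0.27896405 0.62504007 0.77860042]
```

View pics/w7.png

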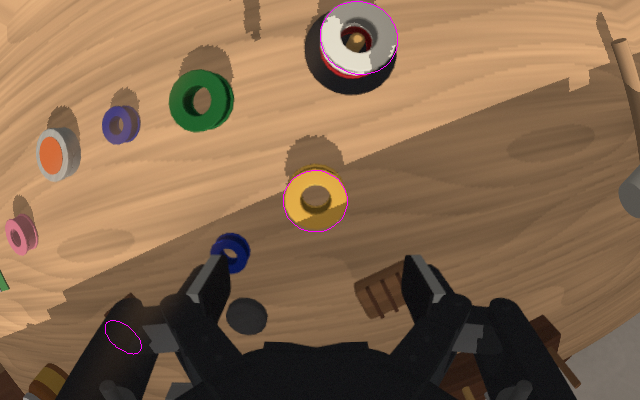

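White's overlay fits at (358,38) and yellow's at (316,200). Picking yellow.

>>> apply_moves:
  rows:
    - [0,0,-40,0,0,0,0]
    - [0,0,-40,0,0,0,0]
    - [0,0,-28,0,0,0,0]
    - [0,0,-13,0,0,0,0]
    - [0,0,-4,0,0,0,0]
    - [0,0,0,0,0,0,0]
    - [0,0,0,0,0,0,1]
    - [0,0,0,0,0,0,1]
    - [0,0,0,0,0,0,1]
    - [0,0,0,0,0,0,1]
    - [0,0,0,0,0,0,1]
    - [0,0,0,0,0,0,1]

```text
time: 21.92
ee_pos: [0.5538, 0.0927, 0.0256]
tcp_rot: [180.0, 0.1, 166.8]
wrist_force: [-2.1, -1.3, 6.0]
opening: 0.0531
```

>>> apply_moves:
  rows:
    - [0,0,30,0,0,0,1]
    - [0,0,45,0,0,0,1]
    - [0,0,45,0,0,0,1]
    - [16,-38,0,0,0,0,1]
    - [16,-38,0,0,0,0,1]
    - [16,-38,0,0,0,0,1]
    - [16,-38,0,0,0,0,1]
    - [16,-39,0,0,0,0,1]
    - [17,-39,0,0,0,0,1]
    - [17,-39,0,0,0,0,1]
    - [0,0,0,0,0,0,1]
    - [0,0,0,0,0,0,1]
    - [0,0,0,0,0,0,1]

```text
time: 23.55
ee_pos: [0.6671, -0.1755, 0.1446]
tcp_rot: [180.0, 0.0, 166.9]
wrist_force: [0.3, -0.8, -0.7]
opening: 0.0528
```

```bash
python3 -c "
from h import *
o=get_obs();e=o['ee_pos'];o=wshow('w8',[(.667,-.177,.05,.006),(.667,-.177,.034,.027),(e[0],e[1],e[2]-.001,.027)]);print(o['ee_pos'],o['wrist_force'])
"
```

```text
[ 0.66714212 -0.1754895   0.14464871] [ 0.32604916 -0.82166886 -0.73648414]
```

View pics/w8.png

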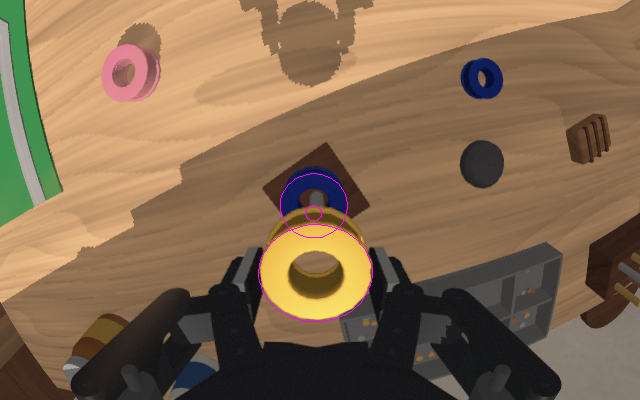

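Blue is flat and threaded at (314,200). Lowering yellow.

>>> apply_moves:
  rows:
    - [0,-1,-30,0,0,0,1]
    - [0,0,-20,0,0,0,1]
    - [0,0,-13,0,0,0,1]
    - [0,0,-10,0,0,0,1]
    - [0,0,-9,0,0,0,1]
    - [0,0,0,0,0,0,1]
    - [0,0,0,0,0,0,1]

```text
time: 24.48
ee_pos: [0.6675, -0.1776, 0.0629]
tcp_rot: [-180.0, 0.0, 166.8]
wrist_force: [-0.1, 0.7, 0.2]
opening: 0.0528
```

>>> apply_moves:
  rows:
    - [0,0,-2,0,0,0,1]
    - [0,0,-1,0,0,0,1]
    - [0,0,0,0,0,0,1]
    - [0,0,0,0,0,0,0]
    - [0,0,0,0,0,0,0]
    - [0,0,0,0,0,0,0]
    - [0,0,35,0,0,0,0]
    - [0,0,40,0,0,0,0]
    - [0,0,40,0,0,0,0]
    - [-30,40,10,0,0,0,0]
    - [-30,40,10,0,0,0,0]
    - [-30,40,10,0,0,0,0]
    - [-30,40,0,0,0,0,0]
    - [-30,40,0,0,0,0,0]
    - [0,0,0,0,0,0,0]
    - [0,0,0,0,0,0,0]

```text
time: 26.48
ee_pos: [0.5175, 0.0225, 0.2045]
tcp_rot: [180.0, 0.0, 166.9]
wrist_force: [-0.2, 0.1, 0.3]
opening: 0.0854
```

```bash
python3 -c "
from h import *
o=wshow('w9',[(.435,.151,.06,.027),(.667,-.177,.06,.027)]);print(o['ee_pos'],o['wrist_force'],o['opening'])
s=camera('side')[:,:,::-1];cv2.imwrite('pics/s9.png',cv2.resize(s[100:360,160:480],None,fx=2.3,fy=2.3))
"
```

```text
[0.51750529 0.02250487 0.20451201] [-0.21751059  0.07155378  0.34565668] 0.08539629175511686
```

View pics/w9.png

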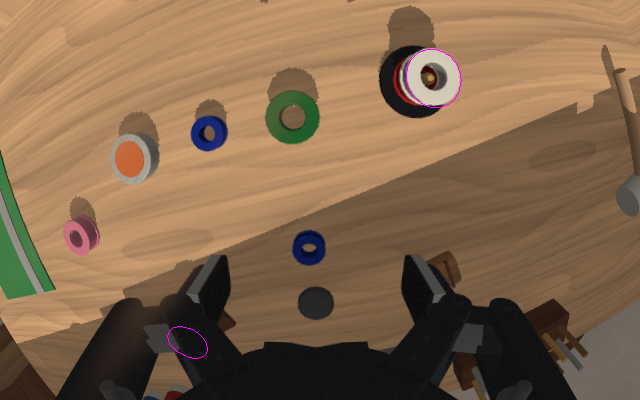

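View pics/s9.png

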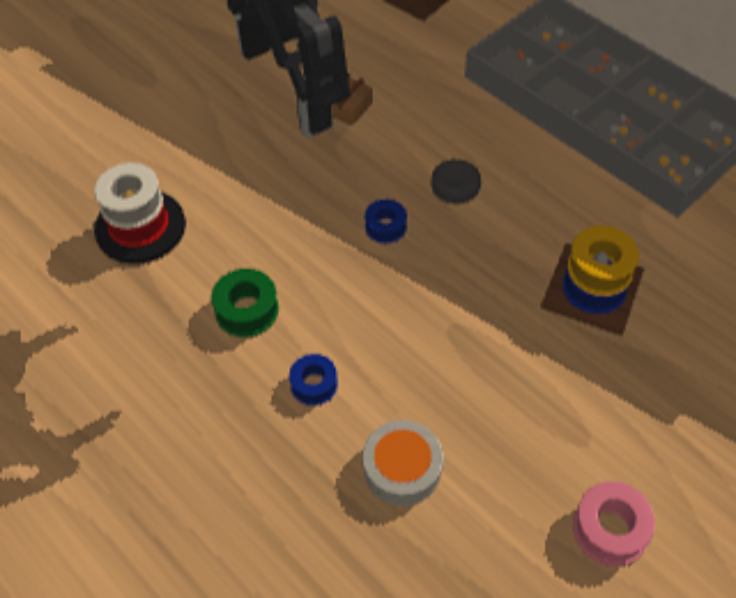

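Both stacks sit flat with their posts visible through the holes: white on red at (130,200), yellow on blue at (602,265). The gripper is clear and empty, so I'm handing in.

```bash
python3 -c "
from workcell import *
print(job_done())"
```

```text
the job is handed in; nothing more can be done
None
```

The job is done and handed in at about 26.6 s, well under the 96 s limit. The red spool is at the bottom of the round stand with white on top. On the square stand, blue is at the bottom with yellow on top.

- **Stacks:** The last side picture showed both pairs lying flat with the posts visible inside their holes. The white spool also matched its predicted position in the last wrist picture.
- **Yellow spool:** It was checked only in the side view, because the gripper hid the square stand from the wrist camera.
- **Gripper:** It was open and clear of everything, and the wrist force was near zero.
- **Other things:** I did not reach for the green spool, wax tin, burnisher, anvil, pink spool or small blue spools. They looked unmoved in the pictures, though I did not measure their positions again at the end.
- **Disagreements:** The top and side cameras differed by up to about 3 mm, against 7 mm of play between post and hole. While gripping at the table the wrist force reached about 6–7 N upward, possibly fingertips brushing the table, which is far below the limits. No check failed.

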